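# Press a salve tin's lid home in the spindle press

## Task

Take the tin whose lid still stands proud, set it upright in the nest of the press's pulled-out tray, and push the tray fully home. Then take the crank by its free-spinning grip and wind the pad down clockwise in one go, without letting go of the grip, until you feel the lid come up solid, and stop there: forcing it further buckles the tin. Wind back a full turn so the pad stands well clear, let go, and leave the tin in the press and everything else on the counter undisturbed.

Things in the scene. Friction and masses are not known exactly. Their poses are not given: they have to be found in the camera images.
- tin: Round steel tin with a paper band, 60 mm across, 58.5 mm high, 90 to 180 g; origin at the centre of its underside, z up its axis. Two closed tins of the same make stand by; the three may stand in any of three places. This one is known by its press-in lid (53 mm across), standing 8 to 9 mm above the rim, theirs only 2.5 mm. It can be gripped across its 60 mm from above.
- lid_top (a point): Centre of the top of this tin's lid. At the start it is 66.5 to 67.5 mm above the tin's underside; pressed fully home, its flange tight on the rim, 61.5 mm. The lid is a tight press fit: it gives only under some 80 N, and stays where it is pushed.
- press: Two-column bench screw press, bolted down, 250 mm wide (its y), 240 mm high; origin at counter level under the spindle axis, z up. The tray pulls out along its -x; its columns stand 85 mm either side of the axis along its y. Head beam between 200 and 230 mm above the counter, 48 mm deep.
- tray (a joint): Slide of the loading tray, m: 0 = pulled right out, 0.14 = fully home against its stop with the nest under the pad. It moves along the press's +x as it grows, with about 2 N of drag, and stays where it is left. It starts 0 to 0.02.
- nest (a point): Centre of the floor of the tray's round nest, 39 mm above the counter: a recess 64 mm across and 6 mm deep with a 3 mm chamfer, in an aluminium tray 86 mm square whose top is 45 mm above the counter. It moves with the tray.
- tray_knob (a point): Middle of the gripping height of the upright black knob on the tray's tongue, 67 mm above the counter, 115 mm from the nest's centre along the press's -x. The knob is 18 mm across in its upper 22 mm, its top 81 mm above the counter; it can be pinched from above and moves with the tray.
- crank_axis (a point): Point on the crank's vertical axis at the grip's mid-height, 281 mm above the counter. Clockwise from above lowers the pad 24 mm a turn. Force along the circle: 1.6 N idle, 4.4 N more while the lid goes in (some 85 degrees), then 1 N more every 2 to 3 degrees once it is solid. The threaded spindle, 18 mm across, rises through the hub to at most 310 mm and sinks with the pad.
- grip: Upright wooden grip on the crank arm's end, 24 mm across, 50 mm high, spinning freely; origin at its centre, 281 mm above the counter (it spans 256 to 306 mm; the arm's top is at 252 mm), 70 mm from the crank's axis. It runs in a level circle and stays where it is left. It starts on the side away from the tray, within 70 degrees of the press's +x, 1 to 1.7 turns before the lid is home.
- ram: Non-turning crosshead (150 mm wide, 18 mm thick) on the rising spindle, the white pressure pad (44 mm across) hanging below; origin on the axis at the crosshead's top. The pad's face is 46 to 54 mm below: its screwed stem is set anew each time, so where the lid comes home must be felt. Over 260 N between pad and lid buckles the tin (14 N more than idle at the grip: stop at about 8 N more).
- closed_tin1: A tin of the same size, already closed: lid flush, 2.5 mm above its rim. Bystander.
- closed_tin2: Another such closed tin. Bystander.
- dropper1: Amber dropper bottle with black rubber teat, 33 mm across, 100 mm high. Bystander.
- dropper2: A second such dropper bottle. Bystander.
- salve_jar1: Low amber jar with black cap, 62 mm across, 45 mm high. Bystander.
- salve_jar2: White jar with white cap, 54 mm across, 50 mm high. Bystander.
- lid_bowl: White ceramic bowl, 110 mm across, 40 mm high. Bystander.
Not all that is in view belongs to the job. Leave any green look-alike of the tin alone.

How it is judged (in metres and radians):
On the way, in this order (a step that is already met when the one before it is completed fails the run):
1. the tin stands upright in the nest of the tray, let go (horizontal distance between nest and tin below 0.004 m and z of tin in the frame of nest below 0.0025 m and angle between tin's own z axis and vertical below 0.05 rad and contact force between the fingers and tin below 0.1 N), for 0.2 s.
2. the tray is fully home with the tin in its nest (horizontal distance between nest and tin below 0.004 m and z of tin in the frame of nest below 0.0025 m and angle between tin's own z axis and vertical below 0.05 rad and value of joint tray above 0.136 m), for 0.2 s.
3. the lid is pressed fully home (all of step 2 and z of lid_top in the frame of tin below 0.0621 m), for 0.1 s.
4. the pad is wound back clear of the lid (all of step 3 and z of ram in the frame of tin above 0.122 m), for 0.1 s.
At the end, for the whole second after the job is handed in: The tray is home (within 4 mm of its stop); the tin stands upright in the nest (within 4 mm of its centre), its lid home to within 0.6 mm; the pad is wound back clear (crosshead 122 mm or more above the tin's underside); the grip is let go and all is at rest (all of step 4 and contact force between ram and tin below 0.1 N and linear speed of tin below 0.01 m/s); the robot touches nothing.
It fails at once if the tin is buckled: the pad presses on the lid with more than 260 N (contact force between ram and tin above 260 N).
It fails at once if the grip is let go on the way down (crosshead below 176 mm over the counter) before the lid is home (z of ram in the frame of press below 0.176 m and z of lid_top in the frame of tin above 0.0621 m and contact force between the fingers and grip below 0.02 N).
It fails at once if the tin is tipped over (angle between tin's own z axis and vertical above 0.6 rad).
It fails at once if a bystander on the counter is shifted by more than 25 mm or knocked over (distance of any of closed_tin1, closed_tin2, dropper1, dropper2, salve_jar1, salve_jar2, lid_bowl from where it was at the start of the episode above 0.025 m or angle between any of closed_tin1, closed_tin2, dropper1, dropper2, salve_jar1, salve_jar2, lid_bowl's own z axis and vertical above 0.5 rad).
It also fails if it takes over 72 s, if anything falls off the work surface, if the arm or the gripper's body presses on something with over 40 N, if the wrist force passes 120 N, or if a joint passes its speed limit or range.

## Robot

A 7-joint arm with a two-finger parallel gripper is mounted at the origin on the work surface. World frame = base frame: x ahead of the robot, y to its left, z up, the work surface at z = 0. Lengths are in mm, angles in degrees, forces in N, time in s.
With the tool pointing down it reaches from about 425 to 875 mm from the base axis. Payload 8.4 kg.
Tool frame: the origin (TCP) lies midway between the tips of the shut fingers; the grasp point (between the pads) lies 19 mm behind it; z points along the fingers, y is the direction in which the jaws open and shut (so a half turn about z gives the same grasp; the last joint's range is limited). The gripper opens to 85 mm and grips with 20 to 120 N. Pads are 22 mm wide; open, the fingers measure 114 mm over their backs; the gripper's body (76 mm by 85 mm) begins 54 mm behind the grasp point. The pads swing forward as they close: fully open they stand 13 mm farther back than shut.
Start: joints at [-72.319, 19.091, 2.286, 83.961, -0.768, 76.965, -3.352], TCP at [257.782, 596.668, 231.308] pointing down, gripper open.
Joint ranges: [-147.57, 147.57], [-21.85, 119.76], [-74.77, 79.35], [14.55, 137.4], [-85.83, 265.84], [4.83, 119.75], [-152.11, 152.11]. Speed limits (degrees/s): [127.2, 127.2, 159.86, 159.86, 180, 180, 180].

## Interface

Orientations are given as [roll, pitch, yaw] about the fixed x, y, z axes, in that order (R = Rz(yaw) Ry(pitch) Rx(roll)).
In Python, from bench import * gives the robot as it stands.
- The arm moves only by the tool move_arm, never from a script. Its argument "moves" is a list of rows, each a list of 5 numbers: the shift along the world's x, y, z as a fraction of full scale, then the turn about the world's z as a fraction of full scale, then the gripper command: -1 is shut, 1 is fully open, values between are in proportion. In form: [[dx, dy, dz, spin, jaw], ...]. A call has 1 to 12 rows; each row shifts and turns the commanded pose from where the row before left it; what a row does not reach is not made up. Full scale, the value 1, is 0.2 m for a shift and 180 degrees for a turn. A row lasts 1/8 s, in which the tool goes at most 62.5 mm and 10.7 degrees, less where a joint would pass 70% of its speed; a pose out of reach is approached as far as the arm can. A call with a number of a shift or a turn outside -1 to 1 is refused whole. A call with a gripper value outside its range is refused whole. The fingers move at their own pace and stop on an object; "squeeze" is the grip in N (left out, the last holds). Time passes only in rows, so rows that do not move let the fingers close. It gives the time, the measured TCP pose, the force and the opening at its end, in the units of the state.
- get_obs(): the state, without advancing time (a new reading comes with each control period).
- snapshot(name): name is "scene" or "top" or "wrist"; returns (picture, depth): 384x512x3 uint8, red, green, blue; 384x512 float32, mm along the optical axis (not along the pixel's ray), 0 where there is no reading.
- camera_params(name): a dict with "vfov" (degrees; the focal length in pixels is half the picture's height over the tangent of half this angle, whatever the lens; pixels are square), "cx", "cy" (the principal point, pixels), "pose" (4x4, takes a point from camera to world coordinates); the wrist camera has in their place "mount" (4x4, takes a point from camera to tool coordinates, whose origin is the TCP and whose axes are the flange's). Camera axes: x right, y up, looking along -z (the intrinsics and any distortion apply to the point x, -y, -z); pixel columns grow to the right and rows downward; lengths in mm; the calibration is good to about 2 mm. A picture is of the moment at which its call begins: read the wrist's pose just before it. camera_params takes no time and is no camera call.
- close_job(): hands the job in, once; it reports no verdict.
The state is a dict: "time_s": time; "joint_positions": joint angles; "joint_velocities": joint speeds; "effort": joint torques, N m; "ee_pos": TCP position; "tcp_rot": TCP orientation; "ft_force": force on the tool from outside, world axes, zero at the start; "ft_torque": the same for the moment, N m; "width": opening from 0.0 (shut) to 1.0 (fully open).
Only numpy, scipy, OpenCV 4.12 (cv2) and the standard library are available. Lean on these libraries where they do the work, as an engineer would, in place of code of your own. Each camera call takes 0.05 s, during which the arm holds its last target.

## Working session

There is one attempt and no reset: what is moved stays moved. The work goes in short steps, Python scripts to look and compute and a tool call to move; the robot and the scene stay as the last step left them, time stands still between calls to the robot, and variables do not carry over. Pictures are saved under pics/ and viewed, and the job is handed in when it is done.

Besides the shell and the picture viewer there is one more tool, called after "Call:" as name([rows], argument=value, ...), one row to a line, values as JSON. move_arm: Moves the arm, as the interface text tells. Its arguments: {"type":"object","properties":{"moves":{"type":"array","items":{"type":"array","items":{"type":"number"}}},"squeeze":{"type":"number"}},"required":["moves"]}

```bash
ls; mkdir -p pics; python3 - <<'E'
from bench import *
import cv2,numpy as np
print(get_obs())
for n in("scene","top","wrist"):
    o=get_obs();p,d=snapshot(n)
    cv2.imwrite(f"pics/{n}0.png",p[:,:,::-1]);np.savez(f"pics/{n}0.npz",p=p,d=d)
    print(n,camera_params(n),d.min(),d.max())
E
```

```text
pics
{'time_s': 0.0, 'joint_positions': array([-72.31887111,  19.13228523,   2.28545311,  84.01379241,
        -0.76998994,  76.96401818,  -3.35239295]), 'joint_velocities': array([ 0.10525082,  0.05087465,  0.05062512,  0.08946948, -0.07753671,
       -0.01417724,  0.04578906]), 'effort': array([-4.84331904e-04, -6.58541608e+01,  1.36518314e+00, -4.05575716e+01,
        1.68451876e-02,  1.24666857e-02, -4.33225807e-05]), 'ee_pos': array([257.61716608, 596.25696786, 230.39216191]), 'tcp_rot': array([-1.79905265e+02,  4.57177135e-03,  1.56632212e+02]), 'ft_force': array([ 0.83920867,  0.46447615, -0.04951641]), 'ft_torque': array([-0.02775412, -0.0382908 , -0.0303297 ]), 'width': 0.9972705907167861}
scene {'vfov': 54.434038346607544, 'cx': 252.50719963591678, 'cy': 192.3036706644339, 'pose': array([[-6.86267311e-01, -4.91249415e-01,  5.36387165e-01,
         1.16511694e+03],
       [ 7.27108487e-01, -4.82328903e-01,  4.88540763e-01,
         5.43852241e+02],
       [ 1.87196686e-02,  7.25281216e-01,  6.88198178e-01,
         9.70558726e+02],
       [ 0.00000000e+00,  0.00000000e+00,  
[... 253 characters left out ...]
e-01, -1.84861494e-02,  1.75597818e-03,
         6.26305411e+00],
       [-1.33673775e-03,  1.65969128e-01,  9.86130043e-01,
         1.53231452e+03],
       [ 0.00000000e+00,  0.00000000e+00,  0.00000000e+00,
         1.00000000e+00]])} 0.0 2421.1233
wrist {'vfov': 66.92371778829381, 'cx': 257.0223737578446, 'cy': 187.9207155690423, 'mount': array([[-3.38039419e-04,  9.62255962e-01,  2.72145824e-01,
         6.80649633e+01],
       [ 9.99999901e-01,  2.46775459e-04,  3.69574765e-04,
         1.16429740e+00],
       [ 2.88466610e-04,  2.72145922e-01, -9.62255950e-01,
        -1.42246124e+02],
       [ 0.00000000e+00,  0.00000000e+00,  0.00000000e+00,
         1.00000000e+00]])} 0.0 1263.2808
```

View pics/scene0.png

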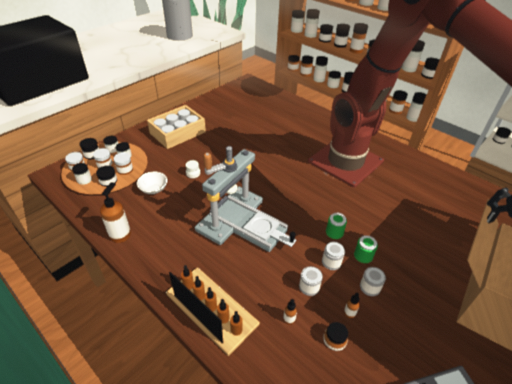

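View pics/top0.png

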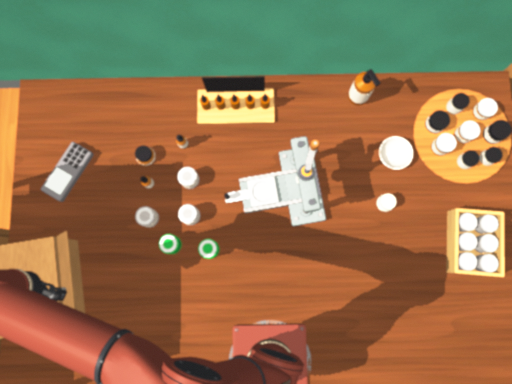

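View pics/wrist0.png

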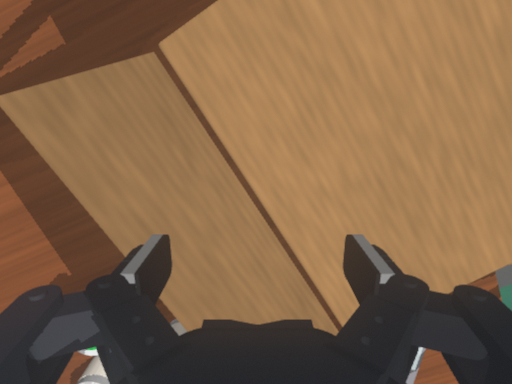

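The press lies in the middle with its tray pulled out towards the image left in top (world +y). The white tins are at top (188,177), (189,214) and (147,216). The green ones are look-alikes. I'll enlarge these and measure heights.

```bash
cat > h.py <<'E'
import numpy as np,cv2
from bench import *
def K(c): 
    f=192/np.tan(np.radians(c['vfov'])/2); return f,c['cx'],c['cy']
def pose(name,obs=None):
    c=camera_params(name)
    if 'pose' in c: return c,c['pose']
    from scipy.spatial.transform import Rotation as R
    T=np.eye(4);T[:3,:3]=R.from_euler('xyz',obs['tcp_rot'],degrees=True).as_matrix();T[:3,3]=obs['ee_pos']
    return c,T@c['mount']
def cloud(d,c,P):
    f,cx,cy=K(c); v,u=np.mgrid[0:384,0:512]
    p=np.stack([(u-cx)/f*d,-(v-cy)/f*d,-d],-1)
    w=p@P[:3,:3].T+P[:3,3]; w[d<=0]=np.nan; return w
def plane(u,v,z,c,P):
    f,cx,cy=K(c); r=P[:3,:3]@np.array([(u-cx)/f,-(v-cy)/f,-1]); o=P[:3,3]
    return o+r*(z-o[2])/r[2]
def project(X,c,P):
    f,cx,cy=K(c); q=(np.asarray(X)-P[:3,3])@P[:3,:3]
    return np.stack([cx+f*q[...,0]/-q[...,2],cy-f*q[...,1]/-q[...,2]],-1)
E
python3 - <<'E'
from h import *
for n,pts in (("top",[(188,177),(189,214),(147,216),(168,243),(208,248),(145,155),(147,182),(182,141),(307,172),(314,143),(230,197),(386,202),(397,152),(262,190)]),("scene",[(311,275),(333,250),(373,275)])):
    z=np.load(f"pics/{n}0.npz");c,P=pose(n);w=cloud(z['d'],c,P)
    for u,v in pts:
        q=w[v-3:v+4,u-3:u+4].reshape(-1,3); print(n,u,v,np.nanmedian(q,0).round(1),np.isnan(q[:,0]).sum())
    if n=="top":
        a=cv2.resize(z['p'][120:270,120:345],None,fx=3.5,fy=3.5,interpolation=cv2.INTER_CUBIC)
    else: a=cv2.resize(z['p'][210:360,250:400],None,fx=4,fy=4,interpolation=cv2.INTER_CUBIC)
    cv2.imwrite(f"pics/{n}_crop.png",a[:,:,::-1])
E
```

```text
top 188 177 [584.4 248.3  62.1] 0
top 189 214 [464.2 243.5  67.3] 0
top 147 216 [460.7 378.1  62.3] 0
top 168 243 [374.3 307.5  68.7] 0
top 208 248 [356.4 183.5  68.8] 0
top 145 155 [665.  392.9  45.4] 0
top 147 182 [570.3 379.4  56.6] 0
top 182 141 [702.9 268.6  57.1] 0
top 307 172 [ 549.8 -112.7  265.5] 0
top 314 143 [ 622.7 -132.1  306.1] 0
top 230 197 [517.4 115.9  42. ] 0
top 386 202 [ 493.2 -384.5   51.2] 0
top 397 152 [ 667.5 -444.2    6.6] 0
top 262 190 [541.4  12.   39.5] 0
scene 311 275 [590.1 256.1  61.2] 0
scene 333 250 [475.5 252.1  66.2] 0
scene 373 275 [464.  385.6  61.4] 0
```

View pics/top_crop.png

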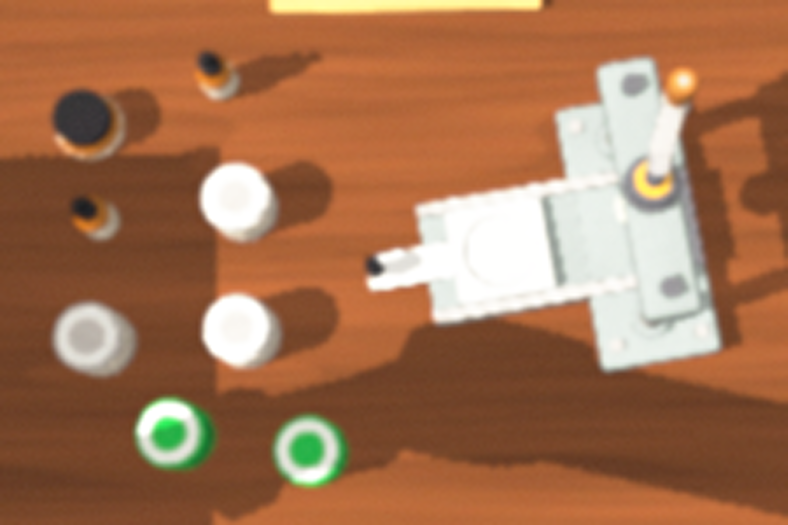

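View pics/scene_crop.png

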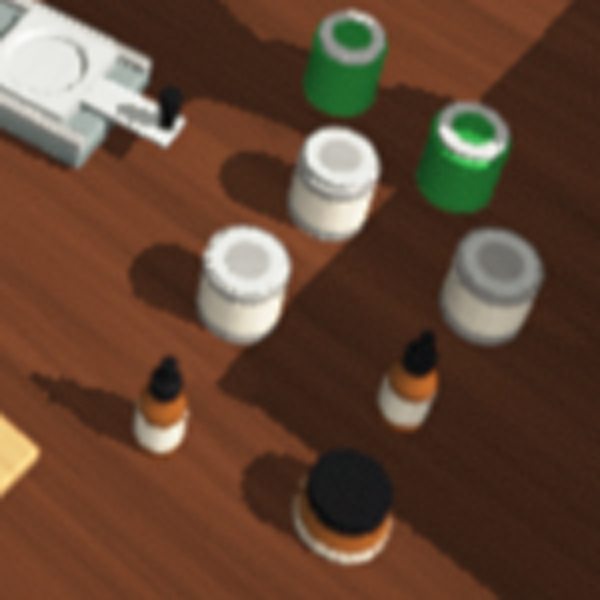

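Three white tins: top (188,177) is 62 mm high, (189,214) is 67 mm and (147,216) is 62 mm. The one at (189,214), scene (333,256), fits: its 67 mm top has a visible step under the lid. The green look-alikes stay. Next I'll measure the tin and press positions in both views.

```bash
python3 - <<'E'
from h import *
for n in("top","scene"):
    z=np.load(f"pics/{n}0.npz");c,P=pose(n);w=cloud(z['d'],c,P)
    def blob(ctr,r,zl,zh,nm,col=None):
        m=(np.hypot(w[...,0]-ctr[0],w[...,1]-ctr[1])<r)&(w[...,2]>zl)&(w[...,2]<zh)
        q=w[m]
        if len(q)<3: print(n,nm,'few',len(q));return
        (cx,cy),s,a=cv2.minAreaRect(q[:,:2].astype(np.float32))
        print(n,nm,len(q),'mean',q.mean(0).round(1),'rect',round(cx,1),round(cy,1),np.round(s,1),round(a,1))
    blob((465,250),45,63,75,'tin lid')
    blob((587,252),45,58,70,'c1');blob((462,382),45,58,70,'c2')
    blob((520,120),30,60,90,'knob')
    blob((622,-132),30,285,320,'grip')
    blob((560,-108),25,290,320,'spindle')
    blob((560,-108),40,265,285,'hub')
    blob((540,-100),150,222,236,'beam')
    blob((540,20),60,43,48,'tray')
    blob((540,20),60,36,41.5,'nest')
    blob((540,-60),160,205,400,'upper')
    blob((540,-60),220,8,30,'base')
E
```

```text
top tin lid 200 mean [467.1 249.8  67.7] rect 467.4 249.6 [51.7 49.5] 36.4
top c1 216 mean [588.2 253.2  62. ] rect 587.7 252.6 [54.7 59.2] 53.1
top c2 218 mean [461.7 385.5  62.2] rect 461.8 384.3 [58.2 57.7] 1.4
top knob 31 mean [518.5 124.4  79.6] rect 518.7 125.1 [16.3 15.8] 44.5
top grip 67 mean [ 621.1 -132.7  303.3] rect 621.7 -133.6 [22.7 20.3] 81.5
top spindle 38 mean [ 555.7 -112.4  304.4] rect 556.7 -112.3 [13.5 16.7] 85.0
top hub 11 mean [ 549.9 -110.8  277.1] rect 549.8 -110.8 [13.7  5.6] 72.3
top beam 902 mean [ 550.  -111.6  229.7] rect 556.8 -112.7 [215.7  48.5] 9.0
top tray 307 mean [537.3  16.2  45.2] rect 535.3 21.8 [107.6 106.4] 8.8
top nest 314 mean [536.2  21.7  39.1] rect 534.8 27.4 [110.8 102.2] 12.6
top upper 1416 mean [ 557.7 -113.2  239.8] rect 558.6 -121.1 [216.7  65.8] 8.9
top base 885 mean [529.  -70.9  24.2] rect 541.6 -55.7 [415.  426.2] 85.9
scene tin lid 185 mean [467.9 253.1  66.5] rect 467.5 252.7 [49.4 50.5] 13.6
scene c1 245 mean [590.  256.9  60.7] rect 588.1 256.9 [57.6 54.6] 82.0
scene c2 242 mean [463.6 389.   60.8] rect 463.8 387.5 [55.2 55.5] 71.9
scene knob 41 mean [522. 130.  74.] rect 521.0 129.3 [16.7 16.1] 60.8
scene grip 67 mean [ 626.8 -127.   298.7] rect 625.1 -130.2 [21.2 20.7] 2.6
scene spindle 38 mean [ 559.3 -108.2  299.8] rect 557.6 -110.1 [16.4 15.2] 40.9
scene hub 28 mean [ 561.6 -106.1  276.3] rect 562.0 -106.5 [ 8.4 15.2] 44.5
scene beam 578 mean [ 569.7 -102.1  228.7] rect 557.2 -108.7 [215.7  49.3] 9.1
scene tray 234 mean [540.7  15.8  44.9] rect 539.1 22.1 [ 94.5 101.9] 9.0
scene nest 356 mean [542.6  23.   39. ] rect 536.0 27.0 [112.3 103.9] 7.1
scene upper 1268 mean [ 579.3 -104.   239.5] rect 559.4 -117.2 [217.4  67. ] 9.0
scene base 1219 mean [576.3 -69.6  25.8] rect 546.8 -42.9 [250.2 255.3] 9.1
```

Call:
move_arm([
  [0,0,0.15,-0.03,1],
  [0,0,0.15,-0.034,1],
  [0.1,-0.17,0,-0.032,1],
  [0.1,-0.17,0,-0.032,1],
  [0.1,-0.17,0,-0.032,1],
  [0.1,-0.17,0,-0.032,1],
  [0.1,-0.17,0,-0.032,1],
  [0.1,-0.17,0,-0.032,1],
  [0.1,-0.17,-0.1,-0.032,1],
  [0.1,-0.17,-0.1,-0.032,1],
  [0.1,-0.17,0,0,1],
  [0.1,-0.17,0,0,1],
], squeeze=40)

```text
time_s: 1.65
ee_pos: [458.3, 254.8, 251.0]
tcp_rot: [-180.0, 0.0, 98.9]
ft_force: [0.1, 0.2, 0.9]
width: 1.0
```

```bash
cat > look.py <<'E'
from h import *
import sys
def look(tag):
    o=get_obs();p,d=snapshot("wrist");c,P=pose("wrist",o)
    cv2.imwrite(f"pics/{tag}.png",p[:,:,::-1]);np.savez(f"pics/{tag}.npz",p=p,d=d,P=P)
    return o,p,d,c,P,cloud(d,c,P)
def circ(w,ctr,r,zl,zh,nm):
    m=(np.hypot(w[...,0]-ctr[0],w[...,1]-ctr[1])<r)&(w[...,2]>zl)&(w[...,2]<zh);q=w[m]
    if len(q)<5: print(nm,'few');return
    (cx,cy),s,a=cv2.minAreaRect(q[:,:2].astype(np.float32)); e=cv2.minEnclosingCircle(q[:,:2].astype(np.float32))
    print(nm,len(q),'mean',q.mean(0).round(1),'rect',round(cx,1),round(cy,1),np.round(s,1),round(a,1),'circ',np.round(e[0],1),round(e[1],1))
E
python3 - <<'E'
from look import *
o,p,d,c,P,w=look("w1");print(o['ee_pos'])
circ(w,(467,251),45,63,75,'lid');circ(w,(467,251),45,50,61,'rim');circ(w,(588,254),45,55,66,'c1')
E
```

```text
[458.33963585 254.80386299 250.99410743]
lid 1595 mean [468.4 253.4  66.7] rect 468.5 253.1 [51.5 52.1] 36.4 circ [468.4 252.8] 26.5
rim 439 mean [465.9 260.4  57.9] rect 468.3 252.7 [59.2 59.6] 9.5 circ [468.5 252.6] 30.5
c1 1980 mean [588.6 257.6  60.1] rect 589.6 256.4 [59.8 60.3] 17.1 circ [589.7 256.7] 30.8
```

View pics/w1.png

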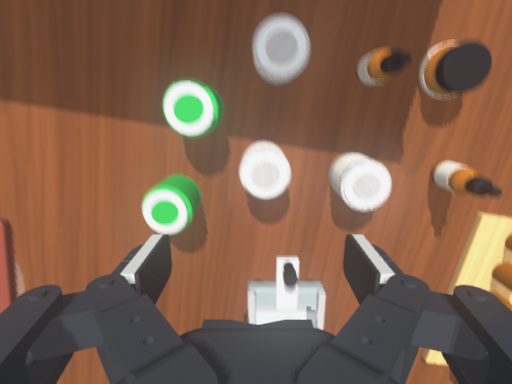

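Wrist view: the proud tin is at (265,170), its lid top at 66.7 mm, centre (468.4, 252.8). This agrees with the scene camera. Descending.

Call:
move_arm([
  [0.05,-0.01,0,0,1],
  [0,0,-0.2,0,1],
  [0,0,-0.2,0,1],
  [0,0,-0.2,0,1],
  [0,0,-0.2,0,1],
  [0,0,-0.2,0,1],
  [0,0,-0.17,0,1],
  [0,0,0,0,1],
  [0,0,0,0,-1],
  [0,0,0,0,-1],
  [0,0,0,0,-1],
  [0,0,0,0,-1],
], squeeze=40)

```text
time_s: 3.2
ee_pos: [468.7, 255.6, 19.1]
tcp_rot: [179.9, -0.1, 99.0]
ft_force: [-1.3, 0.3, 7.3]
width: 0.696
```

Call:
move_arm([
  [0,0,0.15,0,-1],
  [0,0,0.2,0,-1],
  [0,0,0.25,0,-1],
  [0.05,-0.17,0,0,-1],
  [0.05,-0.17,0,0,-1],
  [0.05,-0.17,0,0,-1],
  [0.05,-0.17,0,0,-1],
  [0.05,-0.17,0,0,-1],
  [0.05,-0.17,0,0,-1],
  [0.045,-0.17,0,0,-1],
  [0,0,0,0,-1],
])

```text
time_s: 4.58
ee_pos: [537.3, 13.4, 138.1]
tcp_rot: [179.9, 0.0, 98.7]
ft_force: [-0.4, 0.8, -1.1]
width: 0.693
```

```bash
python3 - <<'E'
from look import *
o,p,d,c,P,w=look("w2");print(o['ee_pos'],o['tcp_rot'],o['ft_force'])
zt=o['ee_pos'][2]+48
e=o['ee_pos']
circ(w,e[:2],40,zt-7,zt+8,'lid')
circ(w,(521,128),25,70,90,'knob')
circ(w,(540,20),75,43,48,'tray')
for n in("scene","top"):
    pp,dd=snapshot(n);cv2.imwrite(f"pics/{n}2.png",pp[:,:,::-1]);np.savez(f"pics/{n}2.npz",p=pp,d=dd)
E
```

```text
[537.31722674  13.3762551  138.14359439] [1.79927244e+02 4.37670662e-02 9.87484594e+01] [-0.3844      0.82872285 -1.0502007 ]
lid 10865 mean [537.3  19.4 185.8] rect 536.7 18.2 [75.8 38.4] 9.0 circ [535.5  25.8] 37.9
knob 752 mean [520.8 126.7  79.9] rect 520.7 127.4 [17.3 17.4] 84.8 circ [520.7 127.5] 9.0
tray 3272 mean [534.9  38.1  44.6] rect 534.4 41.5 [ 86.3 102.7] 9.1 circ [535.5  33.4] 60.6
```

View pics/w2.png

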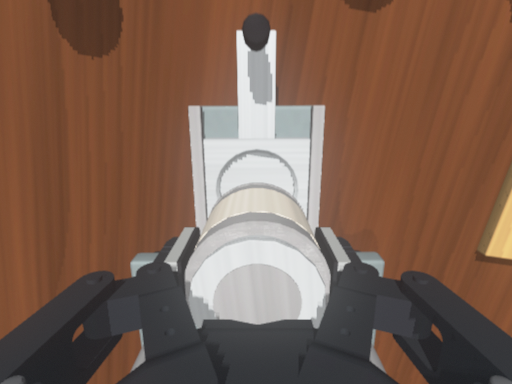

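```bash
python3 - <<'E'
from look import *
c=camera_params("wrist");Z=np.load("pics/w2.npz");p=Z['p'];w=cloud(Z['d'],c,Z['P'])
ctr=np.array([537.3,13.4])
R=np.hypot(w[...,0]-ctr[0],w[...,1]-ctr[1])
h=np.histogram(w[...,2][R<40],bins=np.arange(120,200,2));print([(int(b),int(a)) for a,b in zip(*h) if a>40])
ex=np.array([.1564,-.9877]);ey=np.array([.9877,.1564])
q=w[(w[...,2]>43)&(w[...,2]<47)&(np.hypot(w[...,0]-538,w[...,1]-20)<90)]
a=(q[:,:2]-[538.7,13.8])@np.c_[ex,ey];print('tray x',np.percentile(a[:,0],[0.5,50,99.5]),'y',np.percentile(a[:,1],[.5,99.5]))
# nest floor
q=w[(w[...,2]>37)&(w[...,2]<41)&(R<45)]
a=(q[:,:2]-[538.7,13.8])@np.c_[ex,ey];a=a[(a[:,0]>-40)&(abs(a[:,1])<36)];print('floor',len(a),a.min(0),a.max(0))
# boundary arc: for each y bin min x
B=[(a[abs(a[:,1]-y)<1,0].min(),y) for y in range(-24,25,3) if (abs(a[:,1]-y)<1).any()]
B=np.array(B);A=np.c_[2*B,np.ones(len(B))];s=np.linalg.lstsq(A,(B**2).sum(1),rcond=None)[0];print('arc ctr',s[:2],'r',np.sqrt(s[2]+s[:2]@s[:2]))
# lid plane
for zl in (183,184,185,186): 
  q=w[(w[...,2]>zl)&(w[...,2]<zl+3)&(R<40)];print(zl,len(q),q.mean(0).round(1),q.min(0).round(1),q.max(0).round(1))
# world top/scene nest
z=np.load("pics/scene0.npz");cs,Ps=pose("scene");ws=cloud(z['d'],cs,Ps)
q=ws[(ws[...,2]>36)&(ws[...,2]<41.5)];a=(q[:,:2]-[538.7,13.8])@np.c_[ex,ey];a=a[np.hypot(*a.T)<35];print('scene floor',len(a),a.min(0),a.max(0),cv2.minEnclosingCircle(a.astype(np.float32)))
E
```

```text
[(120, 157), (122, 75), (124, 79), (126, 65), (130, 86), (132, 89), (134, 89), (136, 93), (138, 99), (140, 96), (142, 125), (144, 122), (146, 158), (148, 197), (150, 205), (152, 206), (154, 221), (156, 225), (158, 254), (160, 237), (162, 273), (164, 352), (166, 309), (168, 305), (170, 298), (172, 247), (174, 297), (176, 2840), (178, 561), (180, 298), (182, 163), (184, 6070), (186, 3554), (188, 179), (190, 179), (192, 197), (194, 244), (196, 241)]
tray x [-43.37983716 -30.19449198  18.62824139] y [-42.77028267  42.89046959]
floor 1924 [-32.28566075 -31.92486378] [ 5.92658168 32.02050341]
arc ctr [1.41713549 0.01185642] r 32.89948593281011
183 6187 [537.6  19.8 185.4] [498.5  -4.1 183. ] [572.8  37.7 186. ]
184 9386 [537.8  18.8 185.8] [498.4  -4.1 184. ] [572.   37.7 187. ]
185 8752 [537.8  18.4 185.9] [498.4  -4.1 185. ] [572.7  37.7 188. ]
186 3630 [537.8  17.5 186.5] [498.2  -2.9 186. ] [572.7  37.2 189. ]
scene floor 191 [-34.58447976 -33.78519434] [32.89627479 29.17287334] ((-0.9438655376434326, -1.8610886335372925), 34.01331329345703)
```

```bash
python3 - <<'E'
from look import *
c=camera_params("wrist");Z=np.load("pics/w2.npz");p=Z['p'];w=cloud(Z['d'],c,Z['P'])
ex=np.array([.1564,-.9877]);ey=np.array([.9877,.1564])
for zl,zh,nm,rr in((184,187.5,'lid',26.5),(175.5,178,'rim',30)):
    q=w[(w[...,2]>zl)&(w[...,2]<zh)];a=(q[:,:2]-[537.3,13.4])@np.c_[ex,ey];a=a[(abs(a[:,1])<rr+3)&(a[:,0]<10)&(a[:,0]>-45)]
    B=np.array([(np.percentile(a[abs(a[:,1]-y)<1,0],1),y) for y in range(-18,19,2)])
    A=np.c_[2*B,np.ones(len(B))];s=np.linalg.lstsq(A,(B**2).sum(1),rcond=None)[0];print(nm,'ctr rel tcp',s[:2],'r',np.sqrt(s[2]+s[:2]@s[:2]), 'fixed r x0', np.mean(B[:,0]+np.sqrt(rr**2-B[:,1]**2)))
E
```

```text
lid ctr rel tcp [3.64682126 1.29054553] r 27.12344745890654 fixed r x0 2.995775404627243
rim ctr rel tcp [3.19817989 1.39243524] r 30.91012286523663 fixed r x0 2.255147354860537
```

Knob at w2 pixel (257,30) gives the nest at (538.7, 13.8), and the tray edges agree (±42.8 mm). The held tin sits 2.6 mm towards the press from the TCP. I'll correct by +3 mm in y and lower.

Call:
move_arm([
  [0.002,0.015,-0.1,0,-1],
  [0,0,-0.1,0,-1],
  [0,0,-0.1,0,-1],
  [0,0,-0.06,0,-1],
  [0,0,0,0,-1],
  [0,0,0,0,-1],
])

```text
time_s: 5.48
ee_pos: [537.5, 19.9, 65.9]
tcp_rot: [180.0, -0.0, 99.1]
ft_force: [0.2, -0.2, -1.5]
width: 0.696
```

Call:
move_arm([
  [0,-0.018,0,0,-1],
  [0,0,0,0,-1],
  [0,0,-0.01,0,-1],
  [0,0,-0.01,0,-1],
  [0,0,0,0,-1],
])

```text
time_s: 6.1
ee_pos: [537.0, 16.1, 61.1]
tcp_rot: [-180.0, 0.0, 99.0]
ft_force: [0.1, 0.4, -2.9]
width: 0.693
```

Call:
move_arm([
  [0,0,-0.01,0,-1],
  [0,0,-0.005,0,-1],
  [0,0,0,0,-1],
  [0,0,0,0,-1],
])

```text
time_s: 6.6
ee_pos: [537.2, 16.1, 58.3]
tcp_rot: [-180.0, 0.0, 99.0]
ft_force: [0.8, 0.8, -1.9]
width: 0.691
```

Call:
move_arm([
  [0,0,-0.007,0,-1],
  [0,0,0,0,-1],
  [0,0,0,0,-1],
])

```text
time_s: 6.98
ee_pos: [537.3, 16.2, 58.0]
tcp_rot: [180.0, -0.0, 99.0]
ft_force: [-6.0, 0.6, 13.4]
width: 0.688
```

Call:
move_arm([
  [0,0,0,0,0.7],
  [0,0,0,0,1],
  [0,0,0,0,1],
  [0,0,0,0,1],
  [0,0,0.1,0,1],
  [0,0,0.2,0,1],
  [0,0,0.2,0,1],
  [0,0.25,0.2,0,1],
  [0,0.25,0,0,1],
  [0,0,0,0,1],
])

```text
time_s: 8.22
ee_pos: [536.7, 119.8, 196.0]
tcp_rot: [180.0, -0.1, 99.4]
ft_force: [-0.7, -0.6, 0.3]
width: 1.0
```

```bash
python3 - <<'E'
from look import *
o,p,d,c,P,w=look("w3");print(o['ee_pos'],o['tcp_rot'],o['ft_force'],o['width'])
circ(w,(538.7,13.8),35,102,112,'lid')
circ(w,(538.7,13.8),35,94,101,'rim')
circ(w,(520.7,127),25,70,90,'knob')
E
```

```text
[536.70376697 119.81268493 196.00519083] [ 1.79983439e+02 -7.99638460e-02  9.94301346e+01] [-0.66302875 -0.62897375  0.26195451] 1.0001362806433136
lid 2113 mean [539.2  16.1 105.7] rect 539.4 15.9 [49.9 52.4] 88.4 circ [539.5  14.3] 26.8
rim 687 mean [537.9  30.9  97.1] rect 537.9 21.2 [59.9 48.3] 8.7 circ [538.9  14.6] 31.0
knob 312 mean [520.8 129.2  79.7] rect 520.7 128.4 [17.1 17. ] 54.1 circ [520.9 128.2] 9.0
```

View pics/w3.png

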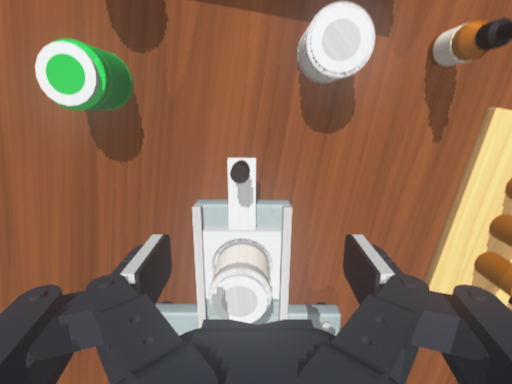

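Tin seated: lid at 105.7 = 39 + 66.7, centred at (539.4, 14.5). Next I'll pinch the knob at (520.8, 128).

Call:
move_arm([
  [-0.08,0.035,0,0,1],
  [0,0,-0.2,0,1],
  [0,0,-0.2,0,1],
  [0,0,-0.2,0,1],
  [0,0,-0.1,0,1],
  [0,0,0,0,0.2],
  [0,0,0,0,-0.6],
  [0,0,0,0,-1],
  [0,0,0,0,-1],
  [0,0,0,0,-1],
], squeeze=40)

```text
time_s: 9.52
ee_pos: [520.1, 121.8, 56.9]
tcp_rot: [-179.9, -0.0, 99.0]
ft_force: [-10.2, -2.0, 14.0]
width: 0.193
```

Call:
move_arm([
  [0,0,0.01,0,-1],
  [0.005,-0.03,0,0,-1],
  [0.0094,-0.0593,0,0,-1],
  [0.0094,-0.0593,0,0,-1],
  [0.0094,-0.0593,0,0,-1],
  [0.0094,-0.0593,0,0,-1],
  [0.0094,-0.0593,0,0,-1],
  [0.0094,-0.0593,0,0,-1],
  [0.0094,-0.0593,0,0,-1],
  [0.0094,-0.0593,0,0,-1],
  [0,0,0,0,-1],
])

```text
time_s: 10.9
ee_pos: [536.4, 18.4, 57.3]
tcp_rot: [-179.9, 0.1, 98.9]
ft_force: [-3.5, -2.9, -12.2]
width: 0.194
```

Call:
move_arm([
  [0.0047,-0.03,-0.005,0,-1],
  [0.0047,-0.03,0,0,-1],
  [0.0047,-0.03,0,0,-1],
  [0,0,0,0,-1],
])

```text
time_s: 11.4
ee_pos: [539.1, 1.9, 57.2]
tcp_rot: [-179.9, 0.0, 99.0]
ft_force: [-9.1, -3.3, -0.3]
width: 0.191
```

Call:
move_arm([
  [0.0016,-0.01,0,0,-1],
  [0.0016,-0.01,0,0,-1],
  [0,0,0,0,-1],
])

```text
time_s: 11.78
ee_pos: [539.6, -1.4, 57.2]
tcp_rot: [-179.9, -0.0, 99.0]
ft_force: [-9.7, 0.1, -0.4]
width: 0.194
```

Call:
move_arm([
  [0.0016,-0.01,0,0,-1],
  [0.0016,-0.01,0,0,-1],
  [0,0,0,0,-1],
])

```text
time_s: 12.15
ee_pos: [539.9, -3.0, 57.1]
tcp_rot: [-179.8, -0.2, 99.1]
ft_force: [-12.8, 7.0, 1.6]
width: 0.191
```

Call:
move_arm([
  [0.0016,-0.01,0,0,-1],
  [0,0,0,0,-1],
])

```text
time_s: 12.4
ee_pos: [539.9, -3.1, 57.1]
tcp_rot: [-179.8, -0.3, 99.2]
ft_force: [-14.1, 12.9, 3.7]
width: 0.191
```

Call:
move_arm([
  [0,0.02,0,0,0],
  [0,0,0,0,0.6],
  [0,0,0,0,1],
  [0,0,0.15,0,1],
  [0,0.05,0.23,0,1],
  [0,0.05,0.25,0,1],
  [0,0,0.25,0,1],
  [0,0,0.25,0,1],
  [0,0,0.25,0,1],
  [0,0,0.25,0,1],
  [0,0,0,0,1],
])

```text
time_s: 13.78
ee_pos: [543.3, 16.3, 387.3]
tcp_rot: [179.6, -0.0, 99.0]
ft_force: [0.7, -0.5, -0.3]
width: 0.999
```

Call:
move_arm([
  [0.06,-0.15,0,0,1],
  [0.1,-0.2,0,0,1],
  [0.1,-0.2,0,0,1],
  [0.04,-0.1,0,0,1],
  [0,0,0,0,1],
])

```text
time_s: 14.4
ee_pos: [601.5, -115.5, 381.9]
tcp_rot: [-179.9, 0.1, 98.8]
ft_force: [-0.5, 0.3, 0.3]
width: 0.999
```

```bash
python3 - <<'E'
from look import *
o,p,d,c,P,w=look("w4");print(o['ee_pos'],o['tcp_rot'],o['ft_force'],o['width'],o['joint_positions'])
circ(w,(623,-132),30,285,320,'grip')
circ(w,(557,-111),25,290,320,'spindle')
circ(w,(557,-111),30,255,290,'hub')
for n in("scene","top"):
    pp,dd=snapshot(n);cv2.imwrite(f"pics/{n}4.png",pp[:,:,::-1]);np.savez(f"pics/{n}4.npz",p=pp,d=dd)
    cc,PP=pose(n);w=cloud(dd,cc,PP)
    circ(w,(539,0),25,70,90,n+' knob');circ(w,(557,-111),60,101,112,n+' lid')
E
```

```text
[ 601.53066227 -115.45506412  381.94053056] [-1.79916067e+02  7.20154641e-02  9.87988772e+01] [-0.48252695  0.26069617  0.25120704] 0.9994535311486265 [-24.581079    14.72769486  40.31527558  75.99669349  -9.37792555
  92.68209874  23.15667518]
grip 728 mean [ 623.7 -128.3  302.1] rect 624.4 -130.6 [22.2 22. ] 75.6 circ [ 624.6 -130.5] 11.7
spindle 470 mean [ 558.9 -109.2  302.9] rect 558.4 -110.2 [17.6 17.6] 50.9 circ [ 558.2 -110.5] 9.2
hub 483 mean [ 561.1 -105.2  264.1] rect 561.3 -108.6 [22.7 32.8] 60.8 circ [ 558.6 -112.2] 17.0
scene knob 27 mean [540.8   5.3  77.6] rect 540.1 4.7 [15.3 15.6] 64.6 circ [539.6   3.4] 10.0
scene lid 121 mean [ 560.3 -106.9  105.3] rect 559.7 -108.1 [44.5 46.6] 45.0 circ [ 558.1 -109.8] 26.2
top knob 26 mean [5.382e+02 5.000e-01 7.980e+01] rect 538.0 0.6 [16. 15.] 54.6 circ [5.396e+02 5.000e-01] 8.9
top lid few
```

View pics/w4.png

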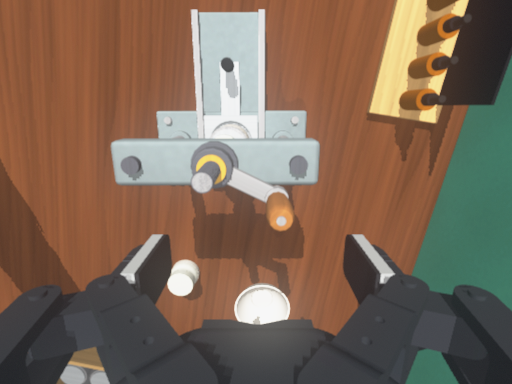

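View pics/scene4.png

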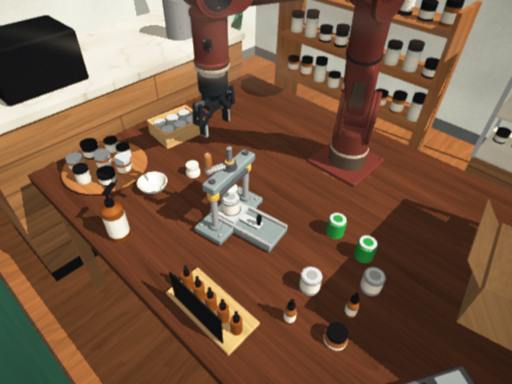

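Wrist view: grip at (280,210) → (624.6, −130.5); spindle at (203,180) → (558.3, −110.4); the radius is 69.3 mm against the given 70. Moving over the grip.

Call:
move_arm([
  [0.115,-0.075,0,0,0],
  [0,0,-0.1,0,0],
  [0,0,-0.15,0,0],
  [0,0,0,0,0],
  [0,0,0,0,0],
])

```text
time_s: 15.18
ee_pos: [624.9, -127.3, 334.2]
tcp_rot: [179.9, -0.0, 99.1]
ft_force: [0.2, -0.6, 0.6]
width: 0.502
```

Call:
move_arm([
  [0,-0.015,0,0,0],
  [0,0,-0.15,0,0],
  [0,0,-0.18,0,0],
  [0,0,0,0,0],
  [0,0,0,0,0],
])

```text
time_s: 15.8
ee_pos: [625.3, -131.3, 268.9]
tcp_rot: [179.9, 0.0, 99.0]
ft_force: [-0.6, -0.7, 1.0]
width: 0.495
```

Call:
move_arm([
  [0,0,0,0,-0.5],
  [0,0,0,0,-1],
  [0,0,0,0,-1],
  [0,0,0,0,-1],
], squeeze=60)

```text
time_s: 16.3
ee_pos: [625.0, -131.4, 269.0]
tcp_rot: [179.9, 0.0, 99.0]
ft_force: [-4.3, -0.2, 7.7]
width: 0.256
```

```bash
cat > circ.py <<'E'
import numpy as np,sys
from bench import get_obs
C=np.array([558.3,-110.4])
def st():
    o=get_obs();e=o['ee_pos'][:2]-C;th=np.degrees(np.arctan2(e[1],e[0]));r=np.hypot(*e)
    u=e/r;t=np.array([u[1],-u[0]]) # clockwise tangent
    f=o['ft_force'][:2];print('t',round(o['time_s'],2),'th',round(th,1),'r',round(r,1),'z',round(o['ee_pos'][2],1),'Ftan(drag)',round(-f@t,2),'Frad',round(f@u,2),'Fz',round(o['ft_force'][2],1),'w',round(o['width'],3),'j',o['joint_positions'].round(0),flush=True)
    return th
def plan(th0,step,n,r=70.):
    out=[]
    for i in range(n):
        a,b=np.radians(th0-step*i),np.radians(th0-step*(i+1))
        d=r*np.array([np.cos(b)-np.cos(a),np.sin(b)-np.sin(a)])/200
        out.append([round(d[0],4),round(d[1],4)])
    print(out)
if __name__=="__main__":
    th=st()
    if len(sys.argv)>2: plan(float(sys.argv[3]) if len(sys.argv)>3 else th,float(sys.argv[1]),int(sys.argv[2]))
E
python3 circ.py 10 12
```

```text
t 16.3 th -17.5 r 69.9 z 269.0 Ftan(drag) -1.53 Frad -4.03 Fz 7.7 w 0.256 j [-22.  19.  40.  84. -12.  81.  27.]
[[np.float64(-0.0233), np.float64(-0.0564)], [np.float64(-0.0328), np.float64(-0.0515)], [np.float64(-0.0412), np.float64(-0.045)], [np.float64(-0.0484), np.float64(-0.0372)], [np.float64(-0.0541), np.float64(-0.0282)], [np.float64(-0.0582), np.float64(-0.0184)], [np.float64(-0.0605), np.float64(-0.008)], [np.float64(-0.061), np.float64(0.0026)], [np.float64(-0.0596), np.float64(0.0132)], [np.float64(-0.0564), np.float64(0.0233)], [np.float64(-0.0515), np.float64(0.0328)], [np.float64(-0.045), np.float64(0.0412)]]
```

Call:
move_arm([
  [-0.023,-0.056,0.003,0,-1],
  [-0.033,-0.051,0,0,-1],
  [-0.041,-0.045,0,0,-1],
  [-0.048,-0.037,0,0,-1],
  [-0.054,-0.028,0,0,-1],
  [-0.058,-0.018,0,0,-1],
  [0,0,0,0,-1],
])

```text
time_s: 17.18
ee_pos: [572.3, -182.0, 269.0]
tcp_rot: [179.9, 0.2, 98.8]
ft_force: [-0.2, -9.3, 4.5]
width: 0.259
```

```bash
python3 circ.py 10 12 -77.5
```

```text
t 17.18 th -79.0 r 72.9 z 269.0 Ftan(drag) -1.98 Frad 9.07 Fz 4.5 w 0.259 j [-21.  14.  42.  90.  -9.  79.  30.]
[[np.float64(-0.0605), np.float64(-0.008)], [np.float64(-0.061), np.float64(0.0027)], [np.float64(-0.0596), np.float64(0.0132)], [np.float64(-0.0564), np.float64(0.0233)], [np.float64(-0.0515), np.float64(0.0328)], [np.float64(-0.045), np.float64(0.0412)], [np.float64(-0.0371), np.float64(0.0484)], [np.float64(-0.0282), np.float64(0.0541)], [np.float64(-0.0183), np.float64(0.0582)], [np.float64(-0.008), np.float64(0.0605)], [np.float64(0.0027), np.float64(0.061)], [np.float64(0.0132), np.float64(0.0596)]]
```

Call:
move_arm([
  [-0.06,-0.018,0,0,-1],
  [-0.061,0.003,0,0,-1],
  [-0.06,0.013,0,0,-1],
  [-0.056,0.023,0,0,-1],
  [0,0,0,0,-1],
])

```text
time_s: 17.8
ee_pos: [524.8, -175.7, 269.0]
tcp_rot: [180.0, 0.0, 98.9]
ft_force: [-4.1, -3.3, 8.1]
width: 0.256
```

```bash
python3 circ.py
```

```text
t 17.8 th -117.2 r 73.4 z 269.0 Ftan(drag) -2.15 Frad 4.85 Fz 8.1 w 0.256 j [-24.   7.  42.  96.  -5.  78.  28.]
```

```bash
cat > fit.py <<'E'
import numpy as np,json,os,sys
from scipy.optimize import least_squares
from bench import get_obs
f='pts.json';L=json.load(open(f)) if os.path.exists(f) else [[625.0,-131.4],[572.3,-182.0]]
o=get_obs();e=o['ee_pos'][:2]
if len(sys.argv)<2: L.append(list(e));json.dump(L,open(f,'w'))
A=np.array(L)
s=least_squares(lambda c:np.hypot(*(A-c).T)-70,[558,-112]);C=s.x
r=e-C;th=np.degrees(np.arctan2(r[1],r[0]));u=r/np.hypot(*r);t=np.array([u[1],-u[0]]);F=o['ft_force']
print('C',C.round(1),'res',s.fun.round(1));print('t',round(o['time_s'],2),'th',round(th,1),'Fdrag',round(-F[:2]@t,2),'Frad',round(F[:2]@u,2),'Fz',round(F[2],1),'w',round(o['width'],3))
st=float(sys.argv[2]) if len(sys.argv)>2 else 10
out=[]
for i in range(8):
    a,b=np.radians([th-st*i,th-st*(i+1)]);out.append([round(float(x),3) for x in .35*np.array([np.cos(b)-np.cos(a),np.sin(b)-np.sin(a)])])
print(out)
E
python3 fit.py
```

```text
C [ 557.3 -113.7] res [ 0. -0.  0.]
t 17.8 th -117.6 Fdrag -2.11 Frad 4.87 Fz 8.1 w 0.256
[[-0.051, 0.033], [-0.045, 0.041], [-0.037, 0.048], [-0.028, 0.054], [-0.018, 0.058], [-0.008, 0.061], [0.003, 0.061], [0.013, 0.06]]
```

Call:
move_arm([
  [-0.054,0.028,-0.003,0,-1],
  [-0.045,0.041,-0.003,0,-1],
  [-0.037,0.048,0,0,-1],
  [-0.028,0.054,0,0,-1],
  [-0.018,0.058,0,0,-1],
])

```text
time_s: 18.42
ee_pos: [489.1, -130.0, 268.7]
tcp_rot: [179.9, 0.1, 98.9]
ft_force: [-5.9, -2.7, 16.8]
width: 0.258
```

```bash
python3 fit.py
```

```text
C [ 557.2 -113.7] res [ 0.1 -0.   0.   0.1]
t 18.43 th -166.5 Fdrag 1.24 Frad 6.4 Fz 16.8 w 0.258
[[-0.009, 0.06], [0.002, 0.061], [0.012, 0.06], [0.022, 0.057], [0.032, 0.052], [0.04, 0.046], [0.048, 0.038], [0.054, 0.029]]
```

Call:
move_arm([
  [-0.015,0.058,0.008,0,-1],
  [0.002,0.061,0.006,0,-1],
  [0.012,0.06,0,0,-1],
  [0.022,0.057,0,0,-1],
  [0.032,0.052,0,0,-1],
])

```text
time_s: 19.05
ee_pos: [500.8, -71.9, 269.1]
tcp_rot: [179.9, 0.1, 98.9]
ft_force: [8.7, -8.3, -6.2]
width: 0.256
```

```bash
python3 fit.py
```

```text
C [ 557.1 -113.6] res [0.1 0.  0.  0.  0.1]
t 19.05 th 143.5 Fdrag 1.44 Frad -11.93 Fz -6.2 w 0.256
[[0.04, 0.046], [0.048, 0.038], [0.054, 0.029], [0.058, 0.019], [0.06, 0.009], [0.061, -0.002], [0.06, -0.012], [0.057, -0.022]]
```

Call:
move_arm([
  [0.05,0.039,-0.005,0,-1],
  [0.048,0.038,0,0,-1],
  [0.054,0.029,0,0,-1],
  [0.058,0.019,0,0,-1],
  [0.06,0.009,0,0,-1],
])

```text
time_s: 19.68
ee_pos: [554.6, -43.7, 268.9]
tcp_rot: [180.0, -0.0, 99.0]
ft_force: [-0.7, -3.7, 5.4]
width: 0.258
```

```bash
python3 fit.py
```

```text
C [ 557.1 -113.6] res [0.1 0.  0.  0.  0.1 0. ]
t 19.68 th 92.1 Fdrag 0.82 Frad -3.66 Fz 5.4 w 0.258
[[0.061, -0.003], [0.059, -0.014], [0.056, -0.024], [0.051, -0.033], [0.045, -0.042], [0.037, -0.049], [0.028, -0.054], [0.018, -0.058]]
```

Call:
move_arm([
  [0.061,-0.005,0,0,-1],
  [0.059,-0.014,0,0,-1],
  [0.056,-0.024,0,0,-1],
])

```text
time_s: 20.05
ee_pos: [589.9, -51.8, 269.0]
tcp_rot: [180.0, -0.0, 99.1]
ft_force: [-1.3, 0.4, 6.3]
width: 0.261
```

```bash
python3 fit.py
```

```text
C [ 557.1 -113.6] res [ 0.1  0.   0.   0.   0.1  0.  -0. ]
t 20.05 th 62.0 Fdrag 1.36 Frad -0.22 Fz 6.3 w 0.261
[[0.051, -0.033], [0.045, -0.042], [0.037, -0.049], [0.028, -0.054], [0.018, -0.058], [0.007, -0.061], [-0.003, -0.061], [-0.014, -0.059]]
```

Call:
move_arm([
  [0.051,-0.033,-0.003,0,-1],
  [0.045,-0.042,0,0,-1],
  [0.037,-0.049,0,0,-1],
])

```text
time_s: 20.42
ee_pos: [616.8, -76.9, 268.9]
tcp_rot: [179.9, -0.0, 99.1]
ft_force: [-2.3, -0.1, 8.8]
width: 0.256
```

```bash
python3 fit.py
```

```text
C [ 557.2 -113.6] res [ 0.1  0.   0.   0.   0.1  0.  -0.   0. ]
t 20.43 th 31.6 Fdrag 1.1 Frad -2.05 Fz 8.8 w 0.256
[[0.027, -0.055], [0.017, -0.058], [0.007, -0.061], [-0.004, -0.061], [-0.014, -0.059], [-0.024, -0.056], [-0.034, -0.051], [-0.042, -0.044]]
```

Turned 314° with the drag still at idle. On.

Call:
move_arm([
  [0.025,-0.055,0.005,0,-1],
  [0.017,-0.058,0,0,-1],
  [0.007,-0.061,0,0,-1],
])

```text
time_s: 20.8
ee_pos: [627.1, -111.5, 269.1]
tcp_rot: [179.9, -0.0, 99.1]
ft_force: [3.0, 1.7, 2.4]
width: 0.255
```

```bash
python3 fit.py
```

```text
C [ 557.1 -113.6] res [ 0.1  0.   0.   0.   0.1  0.  -0.   0.  -0. ]
t 20.8 th 1.7 Fdrag 1.61 Frad 3.07 Fz 2.4 w 0.255
[[-0.004, -0.061], [-0.014, -0.059], [-0.024, -0.056], [-0.033, -0.051], [-0.042, -0.044], [-0.049, -0.036], [-0.054, -0.027], [-0.058, -0.018]]
```

Call:
move_arm([
  [-0.002,-0.061,0,0,-1],
  [-0.014,-0.059,0,0,-1],
  [-0.024,-0.056,0,0,-1],
])

```text
time_s: 21.18
ee_pos: [618.1, -148.1, 269.0]
tcp_rot: [179.9, 0.1, 99.0]
ft_force: [3.0, 1.2, 4.2]
width: 0.259
```

```bash
python3 fit.py
```

```text
C [ 557.1 -113.6] res [ 0.1  0.   0.   0.   0.1  0.  -0.   0.  -0.1  0. ]
t 21.18 th -29.5 Fdrag 2.49 Frad 2.05 Fz 4.2 w 0.259
[[-0.035, -0.05], [-0.043, -0.044], [-0.05, -0.035], [-0.055, -0.026], [-0.059, -0.016], [-0.061, -0.006], [-0.061, 0.005], [-0.059, 0.015]]
```

Call:
move_arm([
  [-0.033,-0.051,0,0,-1],
  [-0.043,-0.044,0,0,-1],
  [-0.05,-0.035,0,0,-1],
])

```text
time_s: 21.55
ee_pos: [591.9, -174.4, 269.0]
tcp_rot: [180.0, 0.1, 99.0]
ft_force: [2.3, -0.8, 5.1]
width: 0.256
```

```bash
python3 fit.py
```

```text
C [ 557.2 -113.6] res [ 0.1  0.   0.   0.   0.1  0.  -0.   0.  -0.1  0.   0. ]
t 21.55 th -60.3 Fdrag 1.64 Frad 1.86 Fz 5.1 w 0.256
[[-0.055, -0.026], [-0.059, -0.016], [-0.061, -0.005], [-0.061, 0.006], [-0.059, 0.016], [-0.055, 0.026], [-0.05, 0.035], [-0.043, 0.043]]
```

Still idle (406° turned).

Call:
move_arm([
  [-0.055,-0.026,0,0,-1],
  [-0.059,-0.016,0,0,-1],
  [-0.061,-0.005,0,0,-1],
])

```text
time_s: 21.92
ee_pos: [556.4, -183.7, 268.9]
tcp_rot: [-180.0, 0.0, 99.0]
ft_force: [0.8, -1.9, 5.9]
width: 0.256
```

```bash
python3 fit.py
```

```text
C [ 557.2 -113.7] res [ 0.1  0.   0.   0.   0.2  0.  -0.   0.1 -0.1  0.   0.   0.1]
t 21.93 th -90.6 Fdrag 0.87 Frad 1.87 Fz 5.9 w 0.256
[[-0.061, 0.006], [-0.059, 0.016], [-0.055, 0.026], [-0.05, 0.036], [-0.043, 0.044], [-0.034, 0.05], [-0.025, 0.056], [-0.015, 0.059]]
```

Call:
move_arm([
  [-0.061,0.005,0,0,-1],
  [-0.059,0.015,0,0,-1],
  [-0.055,0.026,0,0,-1],
])

```text
time_s: 22.3
ee_pos: [521.3, -173.9, 268.9]
tcp_rot: [-180.0, -0.0, 99.0]
ft_force: [1.5, 0.6, 7.2]
width: 0.255
```

```bash
python3 fit.py
```

```text
C [ 557.1 -113.7] res [ 0.1 -0.  -0.   0.   0.2  0.1  0.   0.1 -0.   0.   0.   0.1  0.1]
t 22.3 th -120.8 Fdrag 0.98 Frad -1.25 Fz 7.2 w 0.255
[[-0.05, 0.036], [-0.043, 0.044], [-0.034, 0.05], [-0.025, 0.056], [-0.015, 0.059], [-0.005, 0.061], [0.006, 0.061], [0.017, 0.059]]
```

Call:
move_arm([
  [-0.05,0.036,0.004,0,-1],
  [-0.043,0.044,0,0,-1],
])

```text
time_s: 22.55
ee_pos: [502.4, -157.4, 269.0]
tcp_rot: [-179.9, -0.0, 99.0]
ft_force: [-0.7, -2.4, 2.5]
width: 0.254
```

```bash
python3 fit.py
```

```text
C [ 557.1 -113.7] res [ 0.1 -0.  -0.  -0.   0.2  0.1  0.   0.1 -0.   0.   0.   0.1  0.1  0.1]
t 22.55 th -141.4 Fdrag 1.4 Frad 2.06 Fz 2.5 w 0.254
[[-0.034, 0.051], [-0.024, 0.056], [-0.014, 0.059], [-0.004, 0.061], [0.007, 0.061], [0.017, 0.059], [0.027, 0.055], [0.036, 0.049]]
```

Call:
move_arm([
  [-0.036,0.05,0,0,-1],
  [-0.026,0.056,0,0,-1],
])

```text
time_s: 22.8
ee_pos: [490.8, -136.2, 269.1]
tcp_rot: [-180.0, 0.1, 99.0]
ft_force: [3.4, -5.2, -1.8]
width: 0.255
```

```bash
python3 fit.py
```

```text
C [ 557.1 -113.7] res [ 0.1 -0.  -0.  -0.   0.1  0.1  0.   0.1 -0.   0.   0.   0.1  0.1  0.1
  0.1]
t 22.8 th -161.3 Fdrag 5.99 Frad -1.52 Fz -1.8 w 0.255
[[-0.014, 0.059], [-0.004, 0.061], [0.007, 0.061], [0.017, 0.059], [0.027, 0.055], [0.036, 0.049], [0.044, 0.042], [0.051, 0.034]]
```

The lid is engaging: 6.0 N at ~507° turned. Solid should come 65–85° further on.

Call:
move_arm([
  [-0.014,0.059,-0.006,0,-1],
  [-0.004,0.061,0,0,-1],
])

```text
time_s: 23.05
ee_pos: [487.1, -112.5, 268.9]
tcp_rot: [-180.0, 0.1, 99.0]
ft_force: [-2.7, -6.5, 9.5]
width: 0.255
```

```bash
python3 fit.py 1
```

```text
C [ 557.1 -113.7] res [ 0.1 -0.  -0.  -0.   0.1  0.1  0.   0.1 -0.   0.   0.   0.1  0.1  0.1
  0.1]
t 23.05 th 179.0 Fdrag 6.55 Frad 2.55 Fz 9.5 w 0.255
[[0.006, 0.061], [0.017, 0.059], [0.027, 0.055], [0.036, 0.049], [0.044, 0.042], [0.051, 0.034], [0.056, 0.025], [0.059, 0.015]]
```

Call:
move_arm([
  [0.007,0.061,0,0,-1],
  [0.017,0.059,0,0,-1],
])

```text
time_s: 23.3
ee_pos: [492.0, -87.8, 268.9]
tcp_rot: [-180.0, 0.0, 99.0]
ft_force: [-2.1, -5.1, 8.3]
width: 0.257
```

```bash
python3 fit.py 1 4
```

```text
C [ 557.1 -113.7] res [ 0.1 -0.  -0.  -0.   0.1  0.1  0.   0.1 -0.   0.   0.   0.1  0.1  0.1
  0.1]
t 23.3 th 158.3 Fdrag 5.5 Frad 0.06 Fz 8.3 w 0.257
[[0.01, 0.022], [0.011, 0.022], [0.013, 0.021], [0.014, 0.02], [0.016, 0.019], [0.017, 0.018], [0.018, 0.016], [0.019, 0.015]]
```

Call:
move_arm([
  [0.01,0.022,0.003,0,-1],
  [0.011,0.022,0,0,-1],
  [0.013,0.021,0,0,-1],
  [0.014,0.02,0,0,-1],
])

```text
time_s: 23.8
ee_pos: [501.6, -70.9, 268.9]
tcp_rot: [-179.9, 0.0, 99.0]
ft_force: [-3.3, -4.9, 5.2]
width: 0.256
```

```bash
python3 fit.py 1 3
```

```text
C [ 557.1 -113.7] res [ 0.1 -0.  -0.  -0.   0.1  0.1  0.   0.1 -0.   0.   0.   0.1  0.1  0.1
  0.1]
t 23.8 th 142.4 Fdrag 5.9 Frad -0.43 Fz 5.2 w 0.256
[[0.012, 0.014], [0.012, 0.014], [0.013, 0.013], [0.014, 0.012], [0.014, 0.012], [0.015, 0.011], [0.015, 0.01], [0.016, 0.009]]
```

Drag 5.9 N at 563°. Now 3° rows.

Call:
move_arm([
  [0.012,0.014,0,0,-1],
  [0.012,0.014,0,0,-1],
  [0.013,0.013,0,0,-1],
])

```text
time_s: 24.18
ee_pos: [509.0, -62.8, 268.9]
tcp_rot: [-179.9, 0.0, 99.0]
ft_force: [-3.7, -4.2, 5.4]
width: 0.255
```

```bash
python3 fit.py 1 3
```

```text
C [ 557.1 -113.7] res [ 0.1 -0.  -0.  -0.   0.1  0.1  0.   0.1 -0.   0.   0.   0.1  0.1  0.1
  0.1]
t 24.18 th 133.4 Fdrag 5.57 Frad -0.52 Fz 5.4 w 0.255
[[0.014, 0.012], [0.014, 0.012], [0.015, 0.011], [0.015, 0.01], [0.016, 0.009], [0.016, 0.008], [0.017, 0.007], [0.017, 0.007]]
```

Call:
move_arm([
  [0.014,0.012,0,0,-1],
  [0.014,0.012,0,0,-1],
])

```text
time_s: 24.42
ee_pos: [514.6, -58.0, 268.9]
tcp_rot: [-179.9, 0.0, 99.0]
ft_force: [-3.3, -3.5, 6.0]
width: 0.258
```

```bash
python3 fit.py 1 3
```

```text
C [ 557.1 -113.7] res [ 0.1 -0.  -0.  -0.   0.1  0.1  0.   0.1 -0.   0.   0.   0.1  0.1  0.1
  0.1]
t 24.43 th 127.4 Fdrag 4.81 Frad -0.79 Fz 6.0 w 0.258
[[0.015, 0.011], [0.015, 0.01], [0.016, 0.009], [0.016, 0.008], [0.017, 0.007], [0.017, 0.007], [0.017, 0.006], [0.018, 0.005]]
```

Call:
move_arm([
  [0.015,0.011,0,0,-1],
  [0.015,0.01,0,0,-1],
])

```text
time_s: 24.68
ee_pos: [520.3, -54.1, 268.9]
tcp_rot: [-179.9, 0.0, 99.0]
ft_force: [-5.7, -5.0, 6.9]
width: 0.255
```

```bash
python3 fit.py 1 3
```

```text
C [ 557.1 -113.7] res [ 0.1 -0.  -0.  -0.   0.1  0.1  0.   0.1 -0.   0.   0.   0.1  0.1  0.1
  0.1]
t 24.68 th 121.7 Fdrag 7.48 Frad -1.22 Fz 6.9 w 0.255
[[0.016, 0.009], [0.016, 0.008], [0.017, 0.008], [0.017, 0.007], [0.017, 0.006], [0.018, 0.005], [0.018, 0.004], [0.018, 0.003]]
```

Call:
move_arm([
  [0.016,0.009,0,0,-1],
])

```text
time_s: 24.8
ee_pos: [523.2, -52.4, 268.9]
tcp_rot: [-179.9, 0.0, 99.0]
ft_force: [-7.4, -4.4, 9.1]
width: 0.259
```

```bash
python3 fit.py 1 3
```

```text
C [ 557.1 -113.7] res [ 0.1 -0.  -0.  -0.   0.1  0.1  0.   0.1 -0.   0.   0.   0.1  0.1  0.1
  0.1]
t 24.8 th 118.9 Fdrag 8.64 Frad -0.29 Fz 9.1 w 0.259
[[0.016, 0.008], [0.017, 0.008], [0.017, 0.007], [0.017, 0.006], [0.018, 0.005], [0.018, 0.004], [0.018, 0.003], [0.018, 0.002]]
```

Call:
move_arm([
  [0.012,0.006,0,0,-1],
])

```text
time_s: 24.92
ee_pos: [525.5, -51.2, 268.9]
tcp_rot: [-179.8, 0.0, 99.0]
ft_force: [-8.7, -4.9, 9.1]
width: 0.261
```

```bash
python3 fit.py 1 -9
```

```text
C [ 557.1 -113.7] res [ 0.1 -0.  -0.  -0.   0.1  0.1  0.   0.1 -0.   0.   0.   0.1  0.1  0.1
  0.1]
t 24.93 th 116.9 Fdrag 9.93 Frad -0.43 Fz 9.1 w 0.261
[[-0.047, -0.029], [-0.042, -0.036], [-0.036, -0.042], [-0.029, -0.047], [-0.021, -0.051], [-0.013, -0.053], [-0.004, -0.055], [0.004, -0.055]]
```

9.9 N is idle + 8, with three steady rises: the lid is solid. Hold briefly, then wind back.

Call:
move_arm([
  [0,0,0,0,-1],
  [-0.03,-0.018,0,0,-1],
  [-0.047,-0.032,0,0,-1],
  [-0.041,-0.038,0,0,-1],
  [-0.034,-0.043,0,0,-1],
  [-0.027,-0.048,0,0,-1],
])

```text
time_s: 25.68
ee_pos: [492.3, -86.8, 269.0]
tcp_rot: [179.8, 0.1, 99.1]
ft_force: [15.8, -3.5, -4.7]
width: 0.26
```

```bash
python3 fit.py 1 -10
```

```text
C [ 557.1 -113.7] res [ 0.1 -0.  -0.  -0.   0.1  0.1  0.   0.1 -0.   0.   0.   0.1  0.1  0.1
  0.1]
t 25.68 th 157.5 Fdrag -2.82 Frad -15.93 Fz -4.7 w 0.26
[[-0.018, -0.058], [-0.008, -0.06], [0.003, -0.061], [0.013, -0.06], [0.023, -0.056], [0.033, -0.051], [0.041, -0.045], [0.048, -0.037]]
```

Call:
move_arm([
  [-0.004,-0.063,-0.003,0,-1],
  [-0.006,-0.061,-0.002,0,-1],
  [0.003,-0.061,0,0,-1],
  [0.013,-0.06,0,0,-1],
  [0.023,-0.056,0,0,-1],
  [0.033,-0.051,0,0,-1],
])

```text
time_s: 26.42
ee_pos: [502.6, -157.6, 268.8]
tcp_rot: [-180.0, -0.1, 99.0]
ft_force: [-4.4, -0.8, 13.0]
width: 0.258
```

```bash
python3 fit.py 1 -10
```

```text
C [ 557.1 -113.7] res [ 0.1 -0.  -0.  -0.   0.1  0.1  0.   0.1 -0.   0.   0.   0.1  0.1  0.1
  0.1]
t 26.43 th -141.2 Fdrag -2.12 Frad 3.91 Fz 13.0 w 0.258
[[0.042, -0.044], [0.049, -0.036], [0.055, -0.027], [0.059, -0.017], [0.061, -0.007], [0.061, 0.004], [0.059, 0.015], [0.056, 0.025]]
```

Call:
move_arm([
  [0.039,-0.047,0.006,0,-1],
  [0.049,-0.036,0.005,0,-1],
  [0.055,-0.027,0,0,-1],
  [0.059,-0.017,0,0,-1],
  [0.061,-0.007,0,0,-1],
  [0.061,0.004,0,0,-1],
])

```text
time_s: 27.18
ee_pos: [568.8, -182.8, 269.2]
tcp_rot: [-179.9, -0.0, 99.0]
ft_force: [-2.4, 1.0, -6.8]
width: 0.256
```

```bash
python3 fit.py 1 -10
```

```text
C [ 557.1 -113.7] res [ 0.1 -0.  -0.  -0.   0.1  0.1  0.   0.1 -0.   0.   0.   0.1  0.1  0.1
  0.1]
t 27.18 th -80.4 Fdrag -2.19 Frad -1.34 Fz -6.8 w 0.256
[[0.059, 0.015], [0.055, 0.025], [0.05, 0.035], [0.043, 0.043], [0.035, 0.05], [0.026, 0.055], [0.016, 0.059], [0.006, 0.061]]
```

Call:
move_arm([
  [0.059,0.015,-0.008,0,-1],
  [0.055,0.025,0,0,-1],
  [0.05,0.035,0,0,-1],
  [0.043,0.043,0,0,-1],
  [0.035,0.05,0,0,-1],
  [0.026,0.055,0,0,-1],
])

```text
time_s: 27.92
ee_pos: [622.7, -138.3, 269.0]
tcp_rot: [179.9, 0.1, 99.0]
ft_force: [-3.2, -1.1, 6.9]
width: 0.256
```

```bash
python3 fit.py 1 -10
```

```text
C [ 557.1 -113.7] res [ 0.1 -0.  -0.  -0.   0.1  0.1  0.   0.1 -0.   0.   0.   0.1  0.1  0.1
  0.1]
t 27.93 th -20.6 Fdrag -2.14 Frad -2.66 Fz 6.9 w 0.256
[[0.016, 0.059], [0.006, 0.061], [-0.005, 0.061], [-0.015, 0.059], [-0.025, 0.056], [-0.034, 0.05], [-0.043, 0.044], [-0.05, 0.036]]
```

Call:
move_arm([
  [0.013,0.06,0,0,-1],
  [0.005,0.061,0,0,-1],
  [-0.005,0.061,0,0,-1],
  [-0.015,0.059,0,0,-1],
  [-0.025,0.056,0,0,-1],
  [-0.034,0.05,0,0,-1],
])

```text
time_s: 28.68
ee_pos: [610.2, -67.9, 269.0]
tcp_rot: [179.9, 0.0, 99.1]
ft_force: [2.0, -2.3, 6.9]
width: 0.26
```

```bash
python3 fit.py 1 -10
```

```text
C [ 557.1 -113.7] res [ 0.1 -0.  -0.  -0.   0.1  0.1  0.   0.1 -0.   0.   0.   0.1  0.1  0.1
  0.1]
t 28.68 th 40.8 Fdrag -3.1 Frad 0.01 Fz 6.9 w 0.26
[[-0.044, 0.043], [-0.05, 0.034], [-0.056, 0.025], [-0.059, 0.015], [-0.061, 0.004], [-0.061, -0.006], [-0.059, -0.017], [-0.055, -0.027]]
```

Call:
move_arm([
  [-0.044,0.043,0,0,-1],
  [-0.05,0.034,0,0,-1],
  [-0.056,0.025,0,0,-1],
  [-0.059,0.015,0,0,-1],
  [-0.061,0.004,0,0,-1],
  [-0.061,-0.006,0,0,-1],
  [-0.059,-0.017,0,0,-1],
  [-0.055,-0.027,0,0,-1],
  [0,0,0,0,-1],
])

```text
time_s: 29.8
ee_pos: [520.0, -54.3, 268.9]
tcp_rot: [180.0, -0.1, 99.0]
ft_force: [-1.0, 0.2, 6.6]
width: 0.256
```

```bash
python3 fit.py 1 -10
```

```text
C [ 557.1 -113.7] res [ 0.1 -0.  -0.  -0.   0.1  0.1  0.   0.1 -0.   0.   0.   0.1  0.1  0.1
  0.1]
t 29.8 th 122.0 Fdrag 0.78 Frad 0.68 Fz 6.6 w 0.256
[[-0.049, -0.037], [-0.042, -0.045], [-0.033, -0.051], [-0.024, -0.056], [-0.014, -0.059], [-0.003, -0.061], [0.007, -0.061], [0.018, -0.058]]
```

A full turn back is done. Let go, lift off, and move away to check.

Call:
move_arm([
  [0,0,0,0,-0.4],
  [0,0,0,0,0],
  [0,0,0,0,0],
  [0,0,0,0,0],
  [0,0,0.15,0,0],
  [0,0,0.2,0,0],
  [0,0,0.2,0,0],
  [0,0.1,0.1,0,0],
  [0,0.2,0,0,0],
  [0,0.2,0,0,0],
  [0,0.2,0,0,0],
  [0,0,0,0,0],
])

```text
time_s: 31.3
ee_pos: [520.2, 89.1, 397.6]
tcp_rot: [-179.9, -0.0, 99.4]
ft_force: [0.0, -0.4, -0.2]
width: 0.502
```

```bash
python3 - <<'E'
from look import *
o,p,d,c,P,w=look("w9");print(o['ee_pos'],o['ft_force'],o['width'])
circ(w,(539,0),25,70,90,'knob');circ(w,(557,-111),40,93,112,'tin top')
for n in("scene","top"):
    pp,dd=snapshot(n);cv2.imwrite(f"pics/{n}9.png",pp[:,:,::-1]);np.savez(f"pics/{n}9.npz",p=pp,d=dd)
    cc,PP=pose(n);w=cloud(dd,cc,PP)
    circ(w,(539,0),25,70,90,n+' knob');circ(w,(557,-111),35,96.5,112,n+' lid');circ(w,(557,-111),90,155,190,n+' crosshead');circ(w,(520,-54),30,285,320,n+' grip')
    circ(w,(588,256),45,58,70,n+' c1');circ(w,(463,387),45,58,70,n+' c2')
pp=np.load('pics/scene9.npz')['p']
cv2.imwrite("pics/s9c.png",cv2.resize(pp[130:270,160:320],None,fx=4,fy=4,interpolation=cv2.INTER_CUBIC)[:,:,::-1])
E
```

```text
[520.24343978  89.07977271 397.64330923] [ 0.04627203 -0.38190569 -0.24308859] 0.5015148659573698
knob 100 mean [540.5   5.3  79.3] rect 540.7 4.5 [17.  15.9] 35.0 circ [540.4   4.2] 8.9
tin top 514 mean [557.4 -98.4  98.7] rect 558.2 -103.8 [58.8 48. ] 9.5 circ [ 559.1 -109.6] 30.6
scene knob 27 mean [541.2   5.6  78.5] rect 541.0 4.4 [18.7 14.5] 78.5 circ [540.1   4.7] 9.5
scene lid 106 mean [ 562.1 -101.4   99.3] rect 563.0 -101.3 [38.2 57.8] 57.7 circ [ 560.2 -105.8] 29.0
scene crosshead 324 mean [561.5 -95.9 168.7] rect 557.0 -104.4 [175.1  37.9] 5.9 circ [ 557.5 -109.1] 88.7
scene grip 65 mean [524.5 -46.9 298.1] rect 522.5 -49.4 [18.2 21.3] 64.5 circ [521.3 -49.6] 11.7
scene c1 255 mean [589.9 257.4  60.7] rect 589.0 255.6 [58.5 57.4] 35.2 circ [588.6 256.5] 30.6
scene c2 244 mean [463.7 389.2  60.6] rect 462.6 387.4 [58.8 55.5] 18.3 circ [462.6 387. ] 30.7
top knob 28 mean [538.1   0.8  81.3] rect 537.6 1.0 [15.3 15.8] 47.9 circ [538.5   0.9] 8.7
top lid 19 mean [541.1 -95.2 100.9] rect 541.8 -95.4 [21.5  9.8] 25.0 circ [542.1 -95.9] 10.8
top crosshead 12 mean [555.7 -92.9 162. ] rect 550.6 -93.6 [131.1   0.9] 9.0 circ [550.6 -93.3] 65.6
top grip 65 mean [517.7 -53.2 304.2] rect 518.1 -53.7 [21.8 19.6] 87.4 circ [518.9 -53.9] 11.6
top c1 217 mean [588.8 253.1  62.1] rect 588.5 252.9 [59.5 57.5] 71.6 circ [588.  253.3] 30.5
top c2 221 mean [461.8 385.   62.1] rect 461.5 386.4 [57.5 58.3] 35.2 circ [461.8 386. ] 30.8
```

View pics/s9c.png

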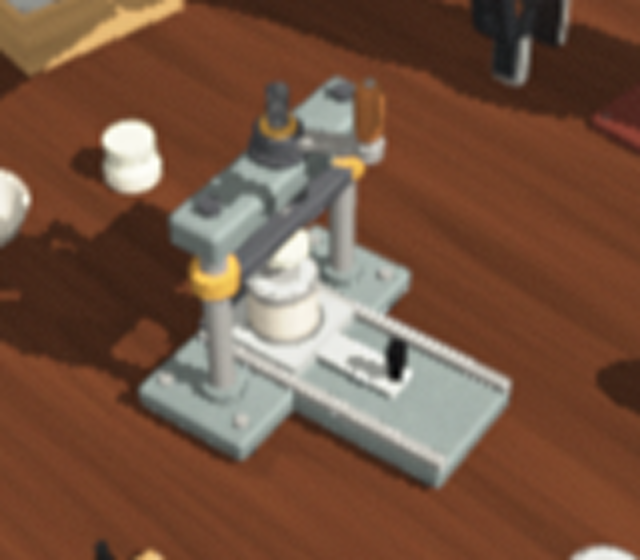

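View pics/w9.png

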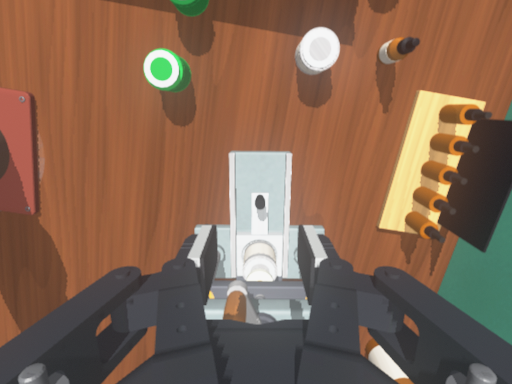

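```bash
python3 - <<'E'
from look import *
c=camera_params("wrist");Z=np.load("pics/w9.npz");w=cloud(Z['d'],c,Z['P'])
m=np.hypot(w[...,0]-557.9,w[...,1]+111)<31;z=w[...,2][m];print(np.histogram(z,bins=np.arange(90,130,1)))
q=w[(w[...,2]>150)&(w[...,2]<195)&(abs(w[...,0]-557)<90)&(abs(w[...,1]+105)<50)];print('crosshead',len(q),np.percentile(q[:,2],[5,50,90]) if len(q) else '')
z=np.load('pics/scene9.npz')['d'];cs,Ps=pose('scene');ws=cloud(z,cs,Ps)
q=ws[(ws[...,2]>140)&(ws[...,2]<198)&(abs(ws[...,0]-557)<90)&(abs(ws[...,1]+105)<50)];print(np.histogram(q[:,2],bins=np.arange(140,200,3)))
q=ws[(np.hypot(ws[...,0]-557.9,ws[...,1]+111)<31)];print(np.histogram(q[:,2],bins=np.arange(92,130,1)))
E
```

```text
(array([  5,   9,   3,  11,   4,  19,  57,  65,  73, 129, 112,  22,   2,
         0,   0,   0,   0,   0,   0,   0,   0,   0,   0,   0,   0,   0,
         0,   0,   0,   0,   0,   0,   0,   2,   2,   4,  13,   6,  10]), array([ 90,  91,  92,  93,  94,  95,  96,  97,  98,  99, 100, 101, 102,
       103, 104, 105, 106, 107, 108, 109, 110, 111, 112, 113, 114, 115,
       116, 117, 118, 119, 120, 121, 122, 123, 124, 125, 126, 127, 128,
       129]))
crosshead 1349 [157.93089261 170.98714496 172.34956323]
(array([  3,   2,   0,   1,   3,  16,  23,  24,  25,  75, 136,  30,   3,
         4,   3,   0,   0,   0,   0]), array([140, 143, 146, 149, 152, 155, 158, 161, 164, 167, 170, 173, 176,
       179, 182, 185, 188, 191, 194, 197]))
(array([ 1,  2,  6,  8, 17, 20, 21, 20, 17, 17,  1,  1,  0,  0,  0,  0,  0,
        0,  0,  0,  0,  0,  0,  0,  0,  0,  0,  0,  0,  0,  2,  0,  0,  2,
        3,  2,  2]), array([ 92,  93,  94,  95,  96,  97,  98,  99, 100, 101, 102, 103, 104,
       105, 106, 107, 108, 109, 110, 111, 112, 113, 114, 115, 116, 117,
       118, 119, 120, 121, 122, 123, 124, 125, 126, 127, 128, 129]))
```

Lid top is at ~100.3 mm (100.5 expected), the crosshead at ~172 mm (161 needed), the knob is at its home distance and the closed tins have not moved. Handing in.

```bash
python3 -c "
from bench import *
o=get_obs();print(o['time_s'],o['ft_force']);print(close_job())"
```

```text
31.45 [-0.57418003 -0.41676184  0.03969018]
the job is handed in; nothing more can be done
None
```

I set the proud-lidded tin in the nest, pushed the tray home against its stop, and pressed the lid home. I then wound the crank back about 365° and let go. The job was handed in at 31.5 s, well inside the 72 s limit; no verdict is reported.

The winding down was about 588° in one hold of the grip. The drag ran at about 1.5 N idle and about 6 N as the lid went in. I stopped at 9.9 N, after three steady rises showed the lid was solid.

| Last check | Measured | Expected or needed |
|---|---|---|
| Lid top above the counter | about 100.3 mm | 100.5 mm when home |
| Crosshead above the counter | about 172 mm | 161 mm or more |
| Knob to crank axis (tray home) | 114.6 to 116.7 mm | 115 mm |
| Closed tins | within about 1 mm of where they started | not shifted |
| Gripper | clear of everything, forces near zero | touching nothing |

- **Disagreements:** The top camera reads 2–4 mm off the other two in y. The knob distances in the table differ by about 2 mm for that reason. The crank centre fitted from the motion lay about 3.5 mm from the one seen, because the grip sat off-centre in the pads. I corrected for this along the way.
- **Not checked:** I did not re-measure the dropper bottles, salve jars and bowl at the end. The arm never went down near them.

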